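Free the plaster casts and run them into the dryer

TASK

Clear the white box off the dryer tray and lay it flat on the green mat, lid up, then free every plaster cast that is jammed in the former by rocking it from jaw to jaw before pulling it out, and put them all on the drawn-out tray. When all are on it, slide the tray fully home under the lamp canopy. Never push the former or its jaws with the gripper itself, do not knock over the amber bottle, and leave the box on the mat.

Things in the scene. Friction and masses are not known exactly. Their poses are not given: they have to be found in the camera images.
- former: Aluminium casting former fixed to the bench, 222 x 112 mm, 54 mm high; origin at the centre of its underside. Three wells in a row along its x axis, 66 mm apart; its y axis points across the row, towards the jaws marked l. Some wells may be empty.
- mat: Thin green mat fixed to the bench, 200 (x) x 140 (y) x 4 mm; origin at the centre of its underside.
- box: White cardboard model box with closed lid, 55 (x) x 120 (y) x 45 mm high, 0.15 kg; origin at the centre of its underside. It starts lying on the dryer tray, in the place the casts need.
- dryer: White lamp dryer fixed to the bench, open on all sides: base plate 330 x 290 mm, and a clear canopy with a white frame, 24 mm thick, on four legs whose underside is 150 mm above the bench. Origin at the centre of the base plate's underside; its x axis is the way the tray slides in. The canopy spans x = 45 to 165 mm and y = -145 to 145 mm in this frame.
- tray (a joint): Slide of the dryer's steel tray along the dryer's x axis, m: 0 = fully drawn out towards the robot, 0.15 = fully home under the canopy, against its stop. It moves with about 4 N and stays where left; it starts within 20 mm of fully out.
- tray_in (a point): Centre of the tray's inner floor, 18 mm above the bench; moves with the tray, axes as the dryer's. The floor is 140 (x) x 216 (y) mm inside a rim 14 mm high.
- tray_handle (a point): Top middle of the tray's upright black grip plate, 12 (x) x 60 (y) x 46 mm high, whose top is 65 mm above the bench, standing 50 mm in front of the tray. It can be pinched from above along x.
- bottle: Amber bottle, 56 mm diameter, 150 mm tall, a bystander; origin at the centre of its underside, z axis up when it stands.
- cast0: Plaster dental cast, 96 mm tall, 0.25 kg, may be absent; starts jammed upright in well0, axes as the former's. Origin at the centre of its underside, z up. Root 40 (x) x 30 (y) mm, widening to 36 (y) with a shoulder at z = 44; waist 26 (y) up to z = 62; D-shaped head 56 (x) x 50 (y) mm with flat y sides from z = 62 to 90, teeth to 96.
- well0 (a point): Centre of the floor of well 0, 10 mm above the bench, axes as the former's. The jaws (tops 68 mm above the bench) overlap the cast's shoulder by 4 mm each side, so a straight pull jams after 4 mm. Leaning the cast about its foot by 0.15 to 0.2 rad towards a jaw (along y, 15 N at the head) pushes it back; with both back 6 mm or more the cast lifts out.
- jaw0l (a joint): Stiff steel jaw on the +y side of well 0: how far it has been pushed back (along the former's +y), m: 0 = right in against the cast's waist, 0.012 = right back. About 16 N moves it, and it stays where it is left.
- jaw0r (a joint): Stiff steel jaw on the -y side of well 0: how far it has been pushed back (along the former's -y), m: 0 = right in against the cast's waist, 0.012 = right back. About 16 N moves it, and it stays where it is left.
- cast1: Plaster dental cast, 96 mm tall, 0.25 kg, may be absent; starts jammed upright in well1, axes as the former's. Origin at the centre of its underside, z up. Root 40 (x) x 30 (y) mm, widening to 36 (y) with a shoulder at z = 44; waist 26 (y) up to z = 62; D-shaped head 56 (x) x 50 (y) mm with flat y sides from z = 62 to 90, teeth to 96.
- well1 (a point): Centre of the floor of well 1, 10 mm above the bench, axes as the former's. The jaws (tops 68 mm above the bench) overlap the cast's shoulder by 4 mm each side, so a straight pull jams after 4 mm. Leaning the cast about its foot by 0.15 to 0.2 rad towards a jaw (along y, 15 N at the head) pushes it back; with both back 6 mm or more the cast lifts out.
- jaw1l (a joint): Stiff steel jaw on the +y side of well 1: how far it has been pushed back (along the former's +y), m: 0 = right in against the cast's waist, 0.012 = right back. About 16 N moves it, and it stays where it is left.
- jaw1r (a joint): Stiff steel jaw on the -y side of well 1: how far it has been pushed back (along the former's -y), m: 0 = right in against the cast's waist, 0.012 = right back. About 16 N moves it, and it stays where it is left.
- cast2: Plaster dental cast, 96 mm tall, 0.25 kg, may be absent; starts jammed upright in well2, axes as the former's. Origin at the centre of its underside, z up. Root 40 (x) x 30 (y) mm, widening to 36 (y) with a shoulder at z = 44; waist 26 (y) up to z = 62; D-shaped head 56 (x) x 50 (y) mm with flat y sides from z = 62 to 90, teeth to 96.
- well2 (a point): Centre of the floor of well 2, 10 mm above the bench, axes as the former's. The jaws (tops 68 mm above the bench) overlap the cast's shoulder by 4 mm each side, so a straight pull jams after 4 mm. Leaning the cast about its foot by 0.15 to 0.2 rad towards a jaw (along y, 15 N at the head) pushes it back; with both back 6 mm or more the cast lifts out.
- jaw2l (a joint): Stiff steel jaw on the +y side of well 2: how far it has been pushed back (along the former's +y), m: 0 = right in against the cast's waist, 0.012 = right back. About 16 N moves it, and it stays where it is left.
- jaw2r (a joint): Stiff steel jaw on the -y side of well 2: how far it has been pushed back (along the former's -y), m: 0 = right in against the cast's waist, 0.012 = right back. About 16 N moves it, and it stays where it is left.

How it is judged:
By the outcome, as a careful person would: the job done as asked, in the order asked, and still so for the second after the job is handed in, with the robot touching nothing.
Of cast0, cast1, cast2 only 2 to 3 are there at a start; the rules pass over those that are not, and their reading is None.
At some moment in a run one of box may be knocked a few centimetres aside while the robot is not near it.
Once in a run the grip may slacken for a moment while it holds something.
It also fails if it takes over 210 s, if anything falls off the work surface, if the arm or the gripper's body presses on something with over 40 N, if the wrist force passes 120 N, or if a joint passes its speed limit or range.

ROBOT

A 6-joint arm with a two-finger parallel gripper is mounted at the origin on the work surface. World frame = base frame: x ahead of the robot, y to its left, z up, the work surface at z = 0. Lengths are in m, angles in rad, forces in N, time in s.
With the tool pointing down it reaches from about 0.35 to 0.775 m from the base axis. Payload 7.3 kg.
Tool frame: the origin (TCP) lies on the mounting face of the last link; the fingertips stand 178 mm ahead of it and the grasp point (between the pads) lies 159 mm ahead of it (robot.grip_depth is the distance from the TCP to the grasp point, in m); z points along the fingers, y is the line along which they close (so a half turn about z gives the same grasp; the last joint's range is limited). The gripper opens to 92 mm and grips with 3 to 60 N. Pads are 19 mm wide; open, the fingers measure 130 mm over their backs; the gripper's body (75 mm by 190 mm) begins 47 mm behind the grasp point.
Start: joints at [-1.4, 0.342, 1.524, -0, 1.275, -0.146], TCP at [0.164, -0.499, 0.405] pointing down, gripper open.
Joint ranges: [-2.53, 2.53], [-0.77, 2.02], [0.04, 2.7], [-1, 4.14], [0.28, 2.66], [-3.11, 3.11]. Speed limits (rad/s): [2.57, 2.57, 3.14, 3.14, 3.14, 3.14].

INTERFACE

Orientations are given as [roll, pitch, yaw] about the fixed x, y, z axes, in that order (R = Rz(yaw) Ry(pitch) Rx(roll)).
In Python, from cell import observe, cams, robot, models gives the robot as it stands.
- The arm moves only by the shell command python3 -m jog 'ROWS' [FORCE]. ROWS is JSON, a list of rows, each a list of 3 entries, a list of its own where there are three numbers: the shift along the tool's x, y, z each as a share of 0.4 m, from -1 to 1, then the turn about the tool's z as a share of pi rad, from -1 to 1, then the closure, from 0 (fully open) to 1 (shut). In form: [[[x, y, z], turn, jaw], ...]. A call has 1 to 12 rows; each row is the pose to reach, as a shift and turn from the pose commanded when the call began, along the tool's axes at that moment, turning the shorter way round; what a row does not reach only later rows make up. A row lasts 1/8 s, in which the tool goes at most 62.5 mm and 10.7 degrees, less where a joint would pass 70% of its speed; a pose out of reach is approached as far as the arm can. A call with a number of a shift or a turn outside -1 to 1 is refused whole. A call with a gripper value outside its range is refused whole. The fingers move at their own pace and stop on an object; FORCE is the grip in N (left out, the last holds). Time passes only in rows, so rows that repeat a pose let the fingers close. It gives the time, the measured TCP pose, the force, the opening and the grip force at its end, in the units of the state.
- observe(): the state, without advancing time (a new reading comes with each control period).
- cams.read_camera(name): name is "scene" or "top" or "wrist"; returns the picture (400x640x3 uint8, red, green, blue); there is no depth.
- cams.camera_model(name): a dict with "camera_matrix" (3x3 intrinsics, pixels), "pose" (4x4, takes a point from camera to world coordinates). Camera axes: x right, y down, z forward; pixel columns grow to the right and rows downward; lengths in m; the calibration is good to about 2 mm. A picture is of the moment at which its call begins: read the wrist's pose just before it. camera_model takes no time and is no camera call; for the wrist camera it gives the pose at the moment of the call.
- robot.hand_in(): hands the job in; it is judged then, once.
Trained networks look in the newest picture that a camera, given by its name, has taken for a name from the list of things; names that differ only in an ending like _2 or _b are one class to them, and where a whole thing is asked for, a point or a joint stands for the part that bears it (a point fixed in the world has none). Each returns a list of dicts, best first, with "confidence" (0 to 1); they miss things now and then, are a little off and sometimes report something else, mostly with a low value. They report only what shows in the picture. A call takes as long as a camera call.
- models.find_in(target, camera): "position" ([x, y, z] in m, in world coordinates, good to about 4 mm: the middle of the surface that is visible of it).
- models.pinpoint(target, camera): "position" ([x, y, z] in m, in world coordinates, good to about 4 mm: a listed point, or the origin of a listed thing).
The state is a dict: "time": time; "qpos": joint angles; "qvel": joint speeds; "joint_efforts": joint torques, N m; "tool_pos": TCP position; "tool_rot": TCP orientation; "contact_force": force on the tool from outside, world axes, zero at the start; "torque": the same for the moment, N m; "opening": finger opening in m; "grip_force": force on a finger pad.
Only numpy, scipy, OpenCV 4.12 (cv2) and the standard library are available. Lean on these libraries where they do the work, as an engineer would, in place of code of your own. Each camera call takes 0.05 s, during which the arm holds its last target. There are 200 camera calls.

## Working session

There is one attempt and no reset: what is moved stays moved. The work goes in short steps, Python scripts to look and compute and a shell command to move; the robot and the scene stay as the last step left them, time stands still between calls to the robot, and variables do not carry over. Pictures are saved under pics/ and viewed, at most 14 in all, crops included, and the job is handed in when it is done.

```bash
ls; mkdir -p pics
cat > h.py <<'E'
import numpy as np, cv2
from cell import observe, cams, robot, models
def snap(cam,name):
    im=cams.read_camera(cam); cv2.imwrite(f'pics/{name}.png',im[:,:,::-1]); return im
def proj(cam,p):
    m=cams.camera_model(cam);T=np.linalg.inv(np.array(m['pose']));K=np.array(m['camera_matrix'])
    c=T[:3,:3]@np.array(p)+T[:3,3]; u=K@c; return u[:2]/u[2]
def ray(cam,uv,z):
    m=cams.camera_model(cam);T=np.array(m['pose']);K=np.array(m['camera_matrix'])
    d=T[:3,:3]@np.linalg.solve(K,[uv[0],uv[1],1]);o=T[:3,3];return o+d*(z-o[2])/d[2]
E
python3 - <<'E'
from h import *
print({k:np.round(v,3).tolist() for k,v in observe().items()})
for c in ['scene','top']:
    snap(c,c+'0')
    print(c,np.round(np.array(cams.camera_model(c)['pose'])[:3,3],2))
    for t in ['former','mat','box','dryer','tray_in','tray_handle','bottle','cast0','cast1','cast2','well0','well1','well2']:
        print(t,[(np.round(d['position'],3).tolist(),round(d['confidence'],2)) for d in models.pinpoint(t,c)[:3]])
E
```

```text
pics
{'time': 0.0, 'qpos': [-1.4, 0.343, 1.525, 0.0, 1.275, -0.146], 'qvel': [-0.0, -0.001, -0.0, 0.0, 0.001, -0.002], 'joint_efforts': [-0.001, -43.124, -24.422, 0.072, 0.056, -0.0], 'tool_pos': [0.164, -0.499, 0.404], 'tool_rot': [-3.14, -0.0, 0.317], 'contact_force': [0.269, 0.084, 0.023], 'torque': [0.046, 0.021, -0.005], 'grip_force': 0.0, 'opening': 0.092}
scene [1.13 0.51 0.86]
former [([0.514, -0.11, -0.004], 0.83)]
mat [([0.511, -0.302, 0.001], 0.66)]
box [([0.595, 0.232, 0.017], 0.93), ([0.581, -0.109, 0.01], 0.41)]
dryer []
tray_in []
tray_handle [([0.48, 0.207, 0.064], 0.59), ([0.752, -0.053, 0.0], 0.53), ([0.598, 0.231, 0.017], 0.19)]
bottle [([0.751, -0.057, -0.002], 0.82)]
cast0 [([0.512, -0.111, 0.01], 0.93), ([0.453, -0.111, 0.014], 0.56), ([0.58, -0.105, 0.009], 0.56)]
cast1 [([0.512, -0.111, 0.01], 0.93), ([0.453, -0.111, 0.014], 0.56), ([0.58, -0.105, 0.009], 0.56)]
cast2 [([0.512, -0.111, 0.01], 0.93), ([0.453, -0.111, 0.014], 0.56), ([0.58, -0.105, 0.009], 0.56)]
well0 [([0.513, -0.113, 0.007], 0.77), ([0.581, -0.112, 0.009], 0.68)]
well1 [([0.513, -0.113, 0.007
[... 382 characters left out ...]
 0.61)]
tray_handle [([0.481, 0.21, 0.065], 0.72)]
bottle [([0.747, -0.059, -0.004], 0.71)]
cast0 [([0.512, -0.114, 0.011], 0.86), ([0.449, -0.113, 0.012], 0.74), ([0.579, -0.116, 0.008], 0.62)]
cast1 [([0.512, -0.114, 0.011], 0.86), ([0.449, -0.113, 0.012], 0.74), ([0.579, -0.116, 0.008], 0.62)]
cast2 [([0.512, -0.114, 0.011], 0.86), ([0.449, -0.113, 0.012], 0.74), ([0.579, -0.116, 0.008], 0.62)]
well0 [([0.516, -0.11, 0.008], 0.92), ([0.578, -0.11, 0.01], 0.78), ([0.447, -0.112, 0.007], 0.68)]
well1 [([0.516, -0.11, 0.008], 0.92), ([0.578, -0.11, 0.01], 0.78), ([0.447, -0.112, 0.007], 0.68)]
well2 [([0.516, -0.11, 0.008], 0.92), ([0.578, -0.11, 0.01], 0.78), ([0.447, -0.112, 0.007], 0.68)]
```

View pics/top0.png

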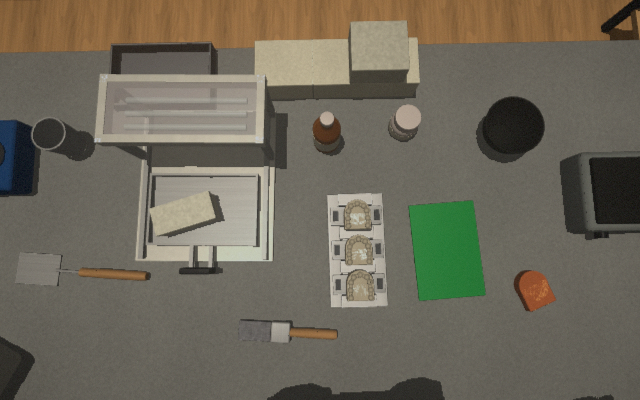

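View pics/scene0.png

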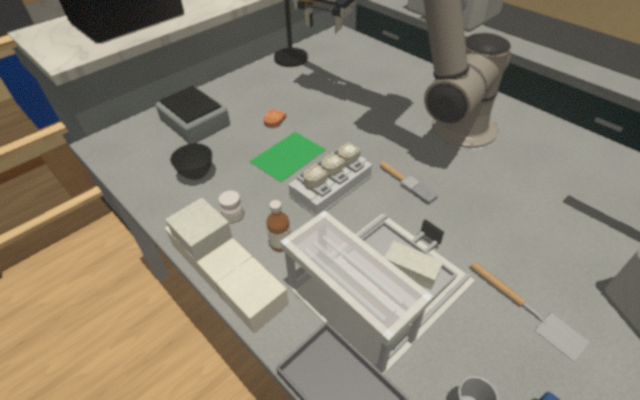

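The top view shows three casts in the former at (358,213), (358,250) and (358,286). The box is on the tray at (183,214), the handle is at (198,270), the mat is at (447,250) and the bottle is at (327,130). The scene view agrees.

Next I'll work out yaws and refined positions.

```bash
cat >> h.py <<'E'
def go(x,y,z,yaw=None):
    "shares for a jog bringing the grasp point to x,y,z (world), tool y line at world yaw"
    s=observe(); p=np.array(s['tool_pos']); Y=s['tool_rot'][2]
    d=np.array([x,y,z+robot.grip_depth])-p
    c,sn=np.cos(Y),np.sin(Y)
    sh=np.array([c*d[0]+sn*d[1], sn*d[0]-c*d[1], -d[2]])/0.4
    t=0 if yaw is None else -((yaw-Y+np.pi/2)%np.pi-np.pi/2)/np.pi
    print('yaw now %.3f grasp %s shift %s turn %.3f rows~%d'%(Y,np.round(p-[0,0,robot.grip_depth],4),np.round(sh,4),t,1+max(np.linalg.norm(d)/.0625,abs(t)*180/10.7)))
def rect(cam,im,mask,z,roi):
    m=np.zeros(im.shape[:2],np.uint8); x0,y0,x1,y1=roi; m[y0:y1,x0:x1]=mask[y0:y1,x0:x1]*255
    m=cv2.morphologyEx(m,cv2.MORPH_OPEN,np.ones((3,3)))
    cs=cv2.findContours(m,cv2.RETR_EXTERNAL,cv2.CHAIN_APPROX_NONE)[0]; c=max(cs,key=cv2.contourArea)
    w=np.array([ray(cam,q[0],z)[:2] for q in c],np.float32)*1000
    return cv2.minAreaRect(w)
E
python3 - <<'E'
from h import *
im=cv2.imread('pics/top0.png')[:,:,::-1].astype(int)
hsv=cv2.cvtColor(im.astype(np.uint8),cv2.COLOR_RGB2HSV)
r,g,b=[im[:,:,i] for i in range(3)]
print('mat',rect('top',im,(g>r+40)&(g>b+40),.004,(380,180,520,320)))
for n,roi in [('box',[(183,214),(60,60)])]:
    print(im[214,180],im[230,230],im[200,335],im[232,180], im[180,200])
print('box',rect('top',im,(r-b>18)&(r>100),.063,(140,180,225,245)))
print('handle',rect('top',im,(r<50),.065,(170,255,225,285)))
print('former',rect('top',im,(r>150),.054,(315,180,395,315)))
print('traylines, frame corners', [np.round(ray('top',p,.006),3) for p in [(137,260),(272,260),(149,168),(273,168)]])
print('tray inner at .018',[np.round(ray('top',p,.018),3) for p in [(146,246),(258,246),(151,176),(260,176)]])
print('former corners',[np.round(ray('top',p,.054),3) for p in [(331,307),(387,306),(328,195),(382,193)]])
go(.5,.2,.3,0)
E
```

```text
mat ((511.23114013671875, -305.79730224609375), (198.55101013183594, 138.69708251953125), 3.5679538249969482)
[181 172 148] [178 175 164] [184 179 165] [69 67 61] [159 152 142]
box ((593.3309326171875, 232.25328063964844), (58.889137268066406, 123.73026275634766), 16.181726455688477)
handle ((479.5885314941406, 169.78416442871094), (11.860147476196289, 9.55268383026123), 88.93092346191406)
former ((515.9371337890625, -112.43321228027344), (222.18077087402344, 110.13275909423828), 0.62119460105896)
traylines, frame corners [array([0.501, 0.345, 0.006]), array([0.496, 0.061, 0.006]), array([0.698, 0.327, 0.006]), array([0.693, 0.058, 0.006])]
tray inner at .018 [array([0.53 , 0.322, 0.018]), array([0.525, 0.088, 0.018]), array([0.678, 0.317, 0.018]), array([0.673, 0.084, 0.018])]
former corners [array([ 0.405, -0.06 ,  0.054]), array([ 0.405, -0.168,  0.054]), array([ 0.625, -0.059,  0.054]), array([ 0.626, -0.167,  0.054])]
yaw now 0.317 grasp [ 0.1636 -0.4989  0.2456] shift [ 1.3435 -1.3982 -0.1361] turn 0.101 rows~13
```

```bash
python3 -c "
from h import *
go(.5,-.15,.25,.9)"
```

```text
yaw now 0.317 grasp [ 0.1636 -0.4989  0.2456] shift [ 1.0709 -0.5667 -0.0111] turn -0.186 rows~8
```

```bash
python3 -m jog '[[[0.95,-0.57,-0.01],-0.2,0],[[0.95,-0.57,-0.01],-0.2,0],[[0.95,-0.57,-0.01],-0.2,0],[[0.95,-0.57,-0.01],-0.2,0],[[0.95,-0.57,-0.01],-0.2,0],[[0.95,-0.57,-0.01],-0.2,0],[[0.95,-0.57,-0.01],-0.2,0],[[0.95,-0.57,-0.01],-0.2,0]]' 20; python3 -c "
from h import *
go(.58,.225,.2,1.854)"
```

```text
time: 2.4
tool_pos: [0.4554, -0.1609, 0.4087]
tool_rot: [3.141, -0.001, 0.951]
contact_force: [-0.1, -0.3, 0.0]
opening: 0.0916
grip_force: 0.0
yaw now 0.951 grasp [ 0.4554 -0.1609  0.2495] shift [ 0.9661 -0.3069  0.1238] turn -0.288 rows~7
```

```bash
python3 -m jog '[[[0.96,-0.3,0.12],-0.29,0],[[0.96,-0.3,0.12],-0.29,0],[[0.96,-0.3,0.12],-0.29,0],[[0.96,-0.3,0.12],-0.29,0],[[0.96,-0.3,0.12],-0.29,0],[[0.96,-0.3,0.12],-0.29,0],[[0.96,-0.3,0.12],-0.29,0],[[0.96,-0.3,0.12],-0.29,0],[[0.96,-0.3,0.12],-0.29,0]]'
python3 - <<'E'
from h import *
snap('wrist','w1')
for t in ['box','tray_in','tray_handle']:
    print(t,[(np.round(d['position'],3).tolist(),round(d['confidence'],2)) for d in models.pinpoint(t,'wrist')[:2]])
print(proj('wrist',[.594,.232,.063]),np.round(cams.camera_model('wrist')['pose'],2))
go(.593,.232,.054,1.854)
E
```

```text
time: 3.52
tool_pos: [0.5813, 0.2163, 0.3606]
tool_rot: [-3.141, 0.001, 1.855]
contact_force: [-1.1, -0.6, 1.0]
opening: 0.0919
grip_force: 0.0
box [([0.59, 0.231, 0.018], 0.63)]
tray_in []
tray_handle [([0.478, 0.21, 0.064], 0.78)]
[340.77348559 175.3158037 ] [[ 0.96  0.27  0.08  0.56]
 [ 0.28 -0.92 -0.26  0.29]
 [ 0.    0.27 -0.96  0.34]
 [ 0.    0.    0.    1.  ]]
yaw now 1.855 grasp [0.5813 0.2164 0.202 ] shift [0.0294 0.039  0.3699] turn 0.000 rows~3
```

View pics/w1.png

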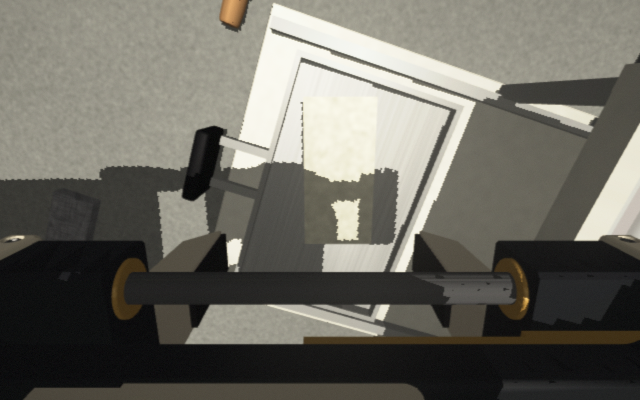

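The box sits square in the wrist view, with corners at about (304,97), (378,97), (304,243) and (373,243). I'll check the centre and height, and the tray corners.

Run:
```python
from h import *
P=np.array([ray('wrist',p,.063) for p in [(303,97),(378,97),(303,243),(373,243)]]);print(np.round(P,3),P.mean(0), 'sizes',np.linalg.norm(P[0]-P[1]),np.linalg.norm(P[0]-P[2]))
print('tray in',[np.round(ray('wrist',p,.018),3) for p in [(302,60),(453,111)]],[np.round(ray('wrist',p,.032),3) for p in [(302,60),(453,111)]])
print('canopy edge', [np.round(ray('wrist',p,.15),3) for p in [(620,90),(547,240)]],[np.round(ray('top',p,.174),3) for p in [(97,140),(265,147)]],[np.round(ray('top',p,.15),3) for p in [(97,140),(265,147)]])
go(P[:,0].mean(),P[:,1].mean(),.054,1.854)
```

```text
[[0.548 0.283 0.063]
 [0.603 0.299 0.063]
 [0.58  0.165 0.063]
 [0.639 0.182 0.063]] [0.59248854 0.23247542 0.063     ] sizes 0.05785601849712699 0.12183719494734364
tray in [array([0.537, 0.312, 0.018]), array([0.68 , 0.308, 0.018])] [array([0.538, 0.311, 0.032]), array([0.674, 0.307, 0.032])]
canopy edge [array([0.712, 0.334, 0.15 ]), array([0.713, 0.246, 0.15 ])] [array([0.712, 0.341, 0.174]), array([0.693, 0.05 , 0.174])] [array([0.719, 0.356, 0.15 ]), array([0.7  , 0.054, 0.15 ])]
yaw now 1.855 grasp [0.5813 0.2164 0.202 ] shift [0.0309 0.0381 0.3699] turn 0.000 rows~3
```

```bash
python3 -c "
from h import *
go(.588,.250,.055,1.854)"
```

```text
yaw now 1.855 grasp [0.5813 0.2164 0.202 ] shift [0.0761 0.0396 0.3674] turn 0.000 rows~3
```

```bash
python3 -m jog '[[[0.076,0.038,0.1],0,0],[[0.076,0.038,0.2],0,0],[[0.076,0.038,0.3],0,0],[[0.076,0.038,0.367],0,0],[[0.076,0.038,0.367],0,0],[[0.076,0.038,0.367],0,0],[[0.076,0.038,0.367],0,1],[[0.076,0.038,0.367],0,1],[[0.076,0.038,0.367],0,1],[[0.076,0.038,0.367],0,1],[[0.076,0.038,0.367],0,1],[[0.076,0.038,0.367],0,1]]' 25
```

```text
time: 5.22
tool_pos: [0.5873, 0.2512, 0.214]
tool_rot: [3.142, 0.0, 1.856]
contact_force: [-0.1, 0.1, 1.6]
opening: 0.0548
grip_force: 25.0
```

```bash
python3 -m jog '[[[0,0,-0.05],0,1],[[0,0,-0.1],0,1],[[0,0,-0.2],0,1],[[0,0,-0.3],0,1],[[0,0,-0.4],0,1],[[0,0,-0.45],0,1],[[0,0,-0.45],0,1],[[0,0,-0.45],0,1]]' 35; python3 -c "
from h import *
go(.48,0.0,.235,.9)"
```

```text
time: 6.22
tool_pos: [0.5871, 0.2511, 0.3922]
tool_rot: [-3.139, 0.0, 1.856]
contact_force: [-0.9, 0.0, -1.5]
opening: 0.0548
grip_force: 35.0
yaw now 1.856 grasp [0.5871 0.2511 0.233 ] shift [-0.527  -0.4335 -0.0049] turn 0.304 rows~6
```

```bash
python3 -m jog '[[[-0.53,-0.43,0],0.3,1],[[-0.53,-0.43,0],0.3,1],[[-0.53,-0.43,0],0.3,1],[[-0.53,-0.43,0],0.3,1],[[-0.53,-0.43,0],0.3,1],[[-0.53,-0.43,0],0.3,1],[[-0.53,-0.43,0],0.3,1],[[-0.53,-0.43,0],0.3,1]]'; python3 -c "
from h import *
go(.529,-.305,.15,.062)"
```

```text
time: 7.22
tool_pos: [0.4822, 0.0002, 0.3934]
tool_rot: [-3.141, 0.0, 0.917]
contact_force: [-0.1, 1.2, -1.5]
opening: 0.0548
grip_force: 35.0
yaw now 0.917 grasp [4.822e-01 2.000e-04 2.342e-01] shift [-0.5345  0.557   0.2106] turn 0.272 rows~6
```

```bash
python3 -m jog '[[[-0.535,0.557,0],0.272,1],[[-0.535,0.557,0],0.272,1],[[-0.535,0.557,0],0.272,1],[[-0.535,0.557,0],0.272,1],[[-0.535,0.557,0.0],0.272,1],[[-0.535,0.557,0.2],0.272,1],[[-0.535,0.557,0.3],0.272,1],[[-0.535,0.557,0.3],0.272,1],[[-0.535,0.557,0.3],0.272,1]]'
python3 - <<'E'
from h import *
go(.529,-.305,.042,.062)
snap('scene','s2')
print([(np.round(d['position'],3).tolist(),round(d['confidence'],2)) for d in models.pinpoint('box','scene')[:2]])
print([(np.round(d['position'],3).tolist(),round(d['confidence'],2)) for d in models.pinpoint('box','wrist')[:2]])
E
```

```text
time: 8.35
tool_pos: [0.5288, -0.3062, 0.276]
tool_rot: [3.139, -0.002, 0.061]
contact_force: [0.6, -1.2, -0.2]
opening: 0.0549
grip_force: 35.0
yaw now 0.061 grasp [ 0.5288 -0.3062  0.1168] shift [ 0.0007 -0.0029  0.1869] turn -0.000 rows~2
[]
[([0.59, 0.231, 0.018], 0.63)]
```

```bash
python3 -m jog '[[[0,0,0.1],0,1],[[0,0,0.15],0,1],[[0,0,0.17],0,1],[[0,0,0.18],0,1],[[0,0,0.186],0,1],[[0,0,0.186],0,1],[[0,0,0.186],0,1]]'
```

```text
time: 9.38
tool_pos: [0.5278, -0.3064, 0.2001]
tool_rot: [3.141, -0.001, 0.059]
contact_force: [0.0, -0.3, -0.4]
opening: 0.055
grip_force: 35.0
```

```bash
python3 -m jog '[[[0,0,0.002],0,1],[[0,0,0.002],0,0.3],[[0,0,0.002],0,0.2],[[0,0,0.002],0,0],[[0,0,0.002],0,0],[[0,0,0.002],0,0],[[0,0,-0.2],0,0],[[0,0,-0.4],0,0],[[0,0,-0.4],0,0],[[0,0,-0.4],0,0]]' 30
python3 - <<'E'
from h import *
snap('top','t3')
print([(np.round(d['position'],3).tolist(),round(d['confidence'],2)) for d in models.pinpoint('box','top')[:2]])
go(.516,-.112,.16,.01)
E
```

```text
time: 10.62
tool_pos: [0.528, -0.3065, 0.3632]
tool_rot: [3.137, -0.005, 0.059]
contact_force: [-0.0, 0.6, -0.6]
opening: 0.0916
grip_force: 0.0
[([0.512, -0.308, -0.001], 0.73), ([0.749, -0.057, 0.0], 0.37)]
yaw now 0.059 grasp [ 0.5274 -0.3061  0.1999] shift [ 3.00e-04 -4.86e-01  9.98e-02] turn 0.016 rows~4
```

View pics/t3.png

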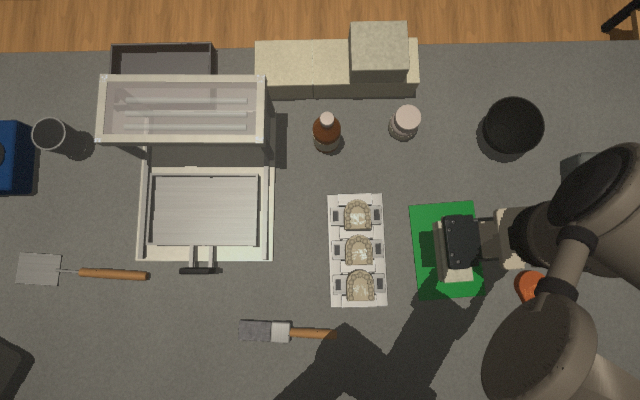

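The box lies on the mat at about (455,250) and the tray is clear. Next is the former.

```bash
python3 -m jog '[[[-0.08,-0.486,-0.05],0.016,0],[[-0.08,-0.486,-0.05],0.016,0],[[-0.08,-0.486,-0.05],0.016,0],[[-0.08,-0.486,-0.05],0.016,0],[[-0.08,-0.486,-0.05],0.016,0],[[-0.08,-0.486,-0.05],0.016,0],[[-0.08,-0.486,-0.05],0.016,0]]'
python3 - <<'E'
from h import *
snap('wrist','w4')
for t in ['cast0','well0','jaw0l','former']:
    print(t,[(np.round(d['position'],3).tolist(),round(d['confidence'],2)) for d in (models.pinpoint if t!='jaw0l' else models.find_in)(t,'wrist')])
go(.516,-.112,.12,.01)
E
```

```text
time: 11.6
tool_pos: [0.4844, -0.1153, 0.3789]
tool_rot: [-3.142, 0.001, 0.007]
contact_force: [0.4, -0.3, -0.5]
opening: 0.0916
grip_force: 0.0
cast0 [([0.451, -0.107, 0.009], 0.9), ([0.58, -0.111, 0.007], 0.85), ([0.514, -0.11, 0.007], 0.83)]
well0 [([0.514, -0.112, 0.01], 0.73)]
jaw0l []
former []
yaw now 0.008 grasp [ 0.4842 -0.1145  0.2202] shift [ 0.0796 -0.0056  0.2504] turn -0.001 rows~2
```

View pics/w4.png

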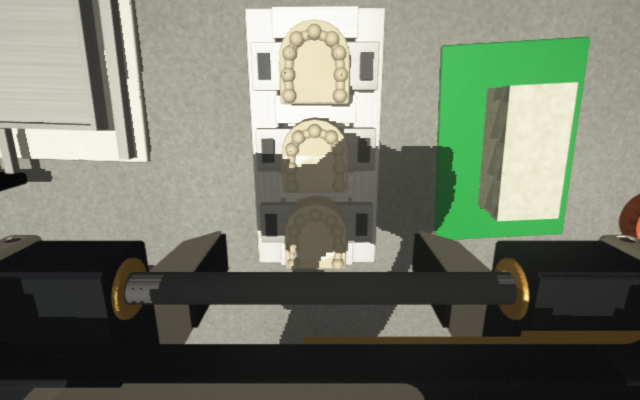

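The wrist view shows three heads. The far one spans columns 280–350 around row 70 and the middle one 283–349. The box lies well inside the mat.

Run:
```python
from h import *
for a,b in [((280,80),(350,80)),((283,165),(349,165)),((286,235),(346,235))]:
    for z in [.1,]: 
        A,B=ray('wrist',a,z),ray('wrist',b,z); print(z,np.round(A,4),np.round(B,4),'mid y %.4f w %.4f'%((A[1]+B[1])/2,A[1]-B[1]))
for a,b in [((246,10),(384,10)),((260,262),(374,262))]:
    A,B=ray('wrist',a,.054),ray('wrist',b,.054); print('former',np.round(A,4),np.round(B,4),(A[1]+B[1])/2,A[1]-B[1])
print(np.round(ray('wrist',(315,19),.1),4), np.round(ray('wrist',(315,104),.09),4))
P=np.array([ray('wrist',p,.049) for p in [(509,85),(577,83),(498,221),(562,220)]]);print(np.round(P,3))
go(.580,-.112,.13,.01)
```

```text
0.1 [ 0.5681 -0.0855  0.1   ] [ 0.5684 -0.1353  0.1   ] mid y -0.1104 w 0.0497
0.1 [ 0.5069 -0.0863  0.1   ] [ 0.5072 -0.1364  0.1   ] mid y -0.1114 w 0.0500
0.1 [ 0.4499 -0.0875  0.1   ] [ 0.4502 -0.1357  0.1   ] mid y -0.1116 w 0.0482
former [ 0.6227 -0.0548  0.054 ] [ 0.6235 -0.1644  0.054 ] -0.10962114086709997 0.10963460574442116
former [ 0.4028 -0.0572  0.054 ] [ 0.4035 -0.1674  0.054 ] -0.11229646362978195 0.11018526481351967
[ 0.6077 -0.1103  0.1   ] [ 0.5516 -0.1103  0.09  ]
[[ 0.568 -0.275  0.049]
 [ 0.57  -0.333  0.049]
 [ 0.445 -0.284  0.049]
 [ 0.446 -0.344  0.049]]
yaw now 0.008 grasp [ 0.4842 -0.1145  0.2202] shift [ 0.2396 -0.0043  0.2254] turn -0.001 rows~3
```

```bash
python3 -m jog '[[[0.24,-0.009,0.1],0,0],[[0.24,-0.009,0.2],0,0],[[0.24,-0.009,0.225],0,0],[[0.24,-0.009,0.225],0,0],[[0.24,-0.009,0.28],0,0],[[0.24,-0.009,0.31],0,0],[[0.24,-0.009,0.31],0,0],[[0.24,-0.009,0.31],0,0.35],[[0.24,-0.009,0.31],0,0.35],[[0.24,-0.009,0.31],0,0.35]]' 60
python3 - <<'E'
from h import *
go(.580,-.1105,.096,.01)
E
```

```text
time: 13.1
tool_pos: [0.5802, -0.1096, 0.256]
tool_rot: [3.141, -0.001, 0.009]
contact_force: [-0.4, -1.1, -0.5]
opening: 0.0663
grip_force: 0.0
yaw now 0.009 grasp [ 0.5802 -0.1096  0.0968] shift [-0.0006  0.0022  0.0019] turn -0.000 rows~1
```

```bash
python3 -m jog '[[[0,0,0],0,0.35],[[0,-0.01,0],0,0.35],[[0,-0.02,0],0,0.35],[[0,-0.03,0],0,0.35],[[0,-0.035,0],0,0.35],[[0,-0.035,0],0,0.35]]'; python3 -m jog '[[[0,-0.005,0],0,0.35],[[0,-0.01,0],0,0.35],[[0,-0.013,0],0,0.35],[[0,-0.013,0],0,0.35]]'
```

```text
time: 13.85
tool_pos: [0.5802, -0.0987, 0.2575]
tool_rot: [3.134, -0.003, 0.009]
contact_force: [-4.5, -16.4, 9.3]
opening: 0.0599
grip_force: 8.6
time: 14.35
tool_pos: [0.5803, -0.0946, 0.2587]
tool_rot: [3.131, -0.004, 0.009]
contact_force: [-6.7, -21.5, 16.7]
opening: 0.0597
grip_force: 11.2
```

```bash
python3 -m jog '[[[0,-0.005,0],0,0.35],[[0,-0.01,0],0,0.35],[[0,-0.012,0],0,0.35],[[0,-0.012,0],0,0.35]]'
python3 - <<'E'
from h import *
a=snap('wrist','w5');b=snap('scene','s5')
u=proj('scene',[.58,-.11,.08]);print(u)
u=u.astype(int);c=b[max(0,u[1]-60):u[1]+60,u[0]-80:u[0]+80]
c=cv2.resize(c,(640,480),interpolation=cv2.INTER_CUBIC)
cv2.imwrite('pics/c5.png',c[:,:,::-1])
E
```

```text
time: 14.85
tool_pos: [0.5806, -0.0904, 0.26]
tool_rot: [3.129, -0.006, 0.009]
contact_force: [-9.0, -22.5, 22.3]
opening: 0.0599
grip_force: 13.4
[313.52093456 178.17039423]
```

View pics/c5.png

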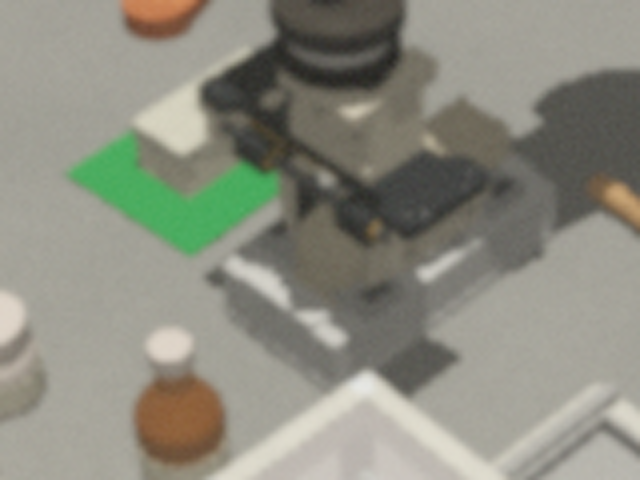

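```bash
python3 -m jog '[[[0,0.02,0],0,0.35],[[0,0.04,0],0,0.35],[[0,0.06,0],0,0.35],[[0,0.08,0],0,0.35],[[0,0.09,0],0,0.35],[[0,0.1,0],0,0.35],[[0,0.1,0],0,0.35]]';python3 -m jog '[[[0,0.01,0],0,0.35],[[0,0.02,0],0,0.35],[[0,0.023,0],0,0.35],[[0,0.023,0],0,0.35]]'
```

```text
time: 15.82
tool_pos: [0.5803, -0.1223, 0.2564]
tool_rot: [-3.134, 0.0, 0.009]
contact_force: [-1.5, 19.2, 12.4]
opening: 0.0593
grip_force: 9.3
time: 16.32
tool_pos: [0.5806, -0.1298, 0.2586]
tool_rot: [-3.132, -0.001, 0.009]
contact_force: [-4.5, 25.9, 27.2]
opening: 0.06
grip_force: 15.2
```

```bash
python3 -m jog '[[[0,-0.03,0],0,0.35],[[0,-0.061,0],0,0.35],[[0,-0.061,0],0,0.35],[[0,-0.061,0],0,1],[[0,-0.061,0],0,1],[[0,-0.061,0],0,1],[[0,-0.061,0],0,1],[[0,-0.061,0],0,1]]' 45; python3 -m jog '[[[0,0,-0.01],0,1],[[0,0,-0.02],0,1],[[0,0,-0.03],0,1],[[0,0,-0.04],0,1],[[0,0,-0.04],0,1]]'
```

```text
time: 17.32
tool_pos: [0.58, -0.1105, 0.2553]
tool_rot: [-3.142, 0.0, 0.009]
contact_force: [0.2, 0.8, -2.4]
opening: 0.05
grip_force: 45.0
time: 17.95
tool_pos: [0.5803, -0.1104, 0.272]
tool_rot: [3.141, -0.001, 0.009]
contact_force: [-0.5, -0.1, -2.1]
opening: 0.0498
grip_force: 45.0
```

```bash
python3 -m jog '[[[0,0,-0.06],0,1],[[0,0,-0.12],0,1],[[0,0,-0.18],0,1],[[0,0,-0.24],0,1],[[0,0,-0.27],0,1],[[0,0,-0.27],0,1]]' 50
python3 - <<'E'
from h import *
go(.640,.2025,.213,-.02)
E
```

```text
time: 18.7
tool_pos: [0.5802, -0.1104, 0.3799]
tool_rot: [3.141, -0.001, 0.009]
contact_force: [-0.2, 0.0, -1.8]
opening: 0.0497
grip_force: 50.0
yaw now 0.009 grasp [ 0.5802 -0.1104  0.2207] shift [ 0.1565 -0.7809  0.0193] turn 0.009 rows~6
```

```bash
python3 -m jog '[[[0.05,-0.1,0],0.009,1],[[0.1,-0.25,0],0.009,1],[[0.15,-0.4,0],0.009,1],[[0.156,-0.55,0],0.009,1],[[0.156,-0.68,0],0.009,1],[[0.156,-0.78,0],0.009,1],[[0.156,-0.78,0],0.009,1],[[0.156,-0.78,0.1],0.009,1],[[0.156,-0.78,0.2],0.009,1],[[0.156,-0.78,0.2],0.009,1],[[0.156,-0.78,0.2],0.009,1]]'
python3 - <<'E'
from h import *
go(.640,.2025,.105,-.02)
snap('wrist','w6');snap('top','t6')
for c in ['top','wrist']:
  for t in ['cast0','tray_in']: print([(np.round(d['position'],3).tolist(),round(d['confidence'],2)) for d in models.pinpoint(t,c)])
E
```

```text
time: 20.08
tool_pos: [0.6403, 0.2016, 0.3006]
tool_rot: [-3.142, -0.001, -0.02]
contact_force: [0.7, 0.4, -1.1]
opening: 0.0495
grip_force: 50.0
yaw now -0.020 grasp [0.6403 0.2016 0.1414] shift [-0.0009 -0.0023  0.091 ] turn -0.000 rows~1
[([0.45, -0.11, 0.014], 0.76), ([0.515, -0.11, 0.009], 0.69)]
[([0.605, 0.207, 0.018], 0.58), ([0.515, -0.107, -0.0], 0.3)]
[([0.645, 0.197, 0.056], 0.66)]
[]
```

View pics/w6.png

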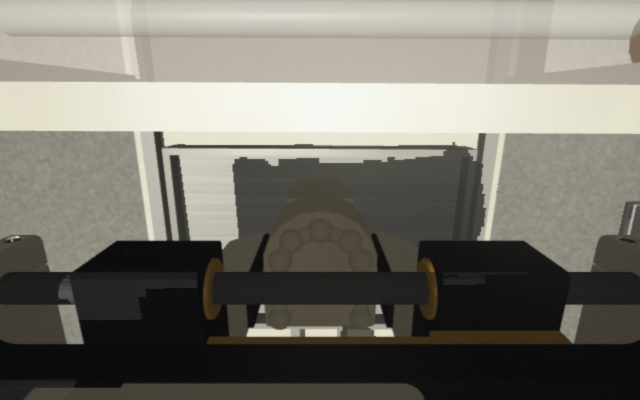

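```bash
python3 -m jog '[[[-0.001,-0.002,0.05],0,1],[[-0.001,-0.002,0.075],0,1],[[-0.001,-0.002,0.085],0,1],[[-0.001,-0.002,0.088],0,1],[[-0.001,-0.002,0.09],0,1],[[-0.001,-0.002,0.09],0,1]]'
```

```text
time: 21.12
tool_pos: [0.6395, 0.2029, 0.2639]
tool_rot: [-3.142, -0.001, -0.019]
contact_force: [-0.3, -0.2, -1.9]
opening: 0.0497
grip_force: 50.0
```

```bash
python3 -m jog '[[[0,0,0.002],0,1],[[0,0,0.004],0,1],[[0,0,0.004],0,1]]'
```

```text
time: 21.5
tool_pos: [0.6395, 0.203, 0.2632]
tool_rot: [-3.141, -0.001, -0.019]
contact_force: [-2.1, 0.0, 4.7]
opening: 0.0496
grip_force: 50.0
```

Contact. I'll release gently, opening to about 70 mm, and rise.

```bash
python3 -m jog '[[[0,0,-0.001],0,1],[[0,0,-0.001],0,0.4],[[0,0,-0.001],0,0.3],[[0,0,-0.001],0,0.2],[[0,0,-0.001],0,0.15],[[0,0,-0.05],0,0.15],[[0,0,-0.15],0,0.15],[[0,0,-0.3],0,0],[[0,0,-0.3],0,0],[[0,0,-0.3],0,0]]' 40
python3 - <<'E'
from h import *
go(.514,-.1112,.17,.01)
snap('wrist','w7'); snap('top','t7')
for c in ['top','wrist']:
  print([(np.round(d['position'],3).tolist(),round(d['confidence'],2)) for t in ['cast0','box'] for d in models.pinpoint(t,c)])
E
```

```text
time: 22.75
tool_pos: [0.6392, 0.2029, 0.3814]
tool_rot: [3.141, 0.001, -0.019]
contact_force: [-0.6, -0.2, 0.4]
opening: 0.0916
grip_force: 0.0
yaw now -0.019 grasp [0.6392 0.2029 0.2222] shift [-0.2976  0.7911  0.1306] turn -0.009 rows~6
[([0.641, 0.204, 0.02], 0.89), ([0.451, -0.114, 0.013], 0.64), ([0.519, -0.112, 0.01], 0.48), ([0.512, -0.31, 0.001], 0.85), ([0.514, -0.111, -0.002], 0.72)]
[([0.643, 0.2, 0.021], 0.62)]
```

```bash
python3 -m jog '[[[-0.298,0.791,0],-0.009,0],[[-0.298,0.791,0],-0.009,0],[[-0.298,0.791,0],-0.009,0],[[-0.298,0.791,0],-0.009,0],[[-0.298,0.791,0],-0.009,0],[[-0.298,0.791,0],-0.009,0],[[-0.298,0.791,0.13],-0.009,0],[[-0.298,0.791,0.2],-0.009,0],[[-0.298,0.791,0.2],-0.009,0]]'
python3 - <<'E'
from h import *
go(.514,-.1112,.096,.01)
E
```

```text
time: 24.18
tool_pos: [0.5134, -0.111, 0.2999]
tool_rot: [-3.14, 0.005, 0.009]
contact_force: [-0.3, 0.5, 0.2]
opening: 0.0919
grip_force: 0.0
yaw now 0.009 grasp [ 0.5134 -0.111   0.1407] shift [0.0014 0.0004 0.1118] turn -0.000 rows~1
```

```bash
python3 -m jog '[[[0,0,0.05],0,0],[[0,0,0.1],0,0],[[0,0,0.112],0,0],[[0,0,0.112],0,0.35],[[0,0,0.112],0,0.35],[[0,0,0.112],0,0.35],[[0,-0.01,0.112],0,0.35],[[0,-0.02,0.112],0,0.35],[[0,-0.03,0.112],0,0.35],[[0,-0.035,0.112],0,0.35],[[0,-0.045,0.112],0,0.35],[[0,-0.05,0.112],0,0.35]]' 60;  python3 -m jog '[[[0,-0.006,0],0,0.35],[[0,-0.01,0],0,0.35],[[0,-0.01,0],0,0.35]]'
```

```text
time: 25.68
tool_pos: [0.5147, -0.0946, 0.2602]
tool_rot: [3.131, -0.005, 0.01]
contact_force: [-7.3, -22.2, 19.9]
opening: 0.0598
grip_force: 12.3
time: 26.05
tool_pos: [0.515, -0.0911, 0.2611]
tool_rot: [3.13, -0.007, 0.01]
contact_force: [-7.0, -23.4, 22.8]
opening: 0.0598
grip_force: 13.1
```

```bash
python3 -m jog '[[[0,0.02,0],0,0.35],[[0,0.04,0],0,0.35],[[0,0.06,0],0,0.35],[[0,0.08,0],0,0.35],[[0,0.09,0],0,0.35],[[0,0.1,0],0,0.35],[[0,0.11,0],0,0.35],[[0,0.118,0],0,0.35],[[0,0.123,0],0,0.35],[[0,0.123,0],0,0.35]]'; python3 -c "
from h import *
go(.514,-.1112,.096,.01)"
```

```text
time: 27.3
tool_pos: [0.5144, -0.1322, 0.2595]
tool_rot: [-3.133, -0.001, 0.008]
contact_force: [-2.3, 25.8, 28.6]
opening: 0.06
grip_force: 15.4
yaw now 0.008 grasp [ 0.5144 -0.1322  0.1003] shift [-0.0006 -0.0525  0.0108] turn -0.001 rows~1
```

```bash
python3 -m jog '[[[0,-0.03,0],0,0.35],[[0,-0.063,0],0,0.35],[[0,-0.063,0],0,0.35],[[0,-0.063,0],0,1],[[0,-0.063,0],0,1],[[0,-0.063,0],0,1],[[0,-0.063,0],0,1],[[0,-0.063,0],0,1]]' 45; python3 -m jog '[[[0,0,-0.01],0,1],[[0,0,-0.02],0,1],[[0,0,-0.03],0,1],[[0,0,-0.04],0,1],[[0,0,-0.04],0,1]]' 50
```

```text
time: 28.3
tool_pos: [0.514, -0.1112, 0.2569]
tool_rot: [-3.141, 0.001, 0.009]
contact_force: [0.0, 0.2, -2.4]
opening: 0.0497
grip_force: 45.0
time: 28.92
tool_pos: [0.5142, -0.1111, 0.2736]
tool_rot: [3.141, -0.001, 0.009]
contact_force: [0.1, 0.2, -2.7]
opening: 0.0496
grip_force: 50.0
```

```bash
python3 -m jog '[[[0,0,-0.06],0,1],[[0,0,-0.12],0,1],[[0,0,-0.18],0,1],[[0,0,-0.24],0,1],[[0,0,-0.27],0,1],[[0,0,-0.27],0,1]]' 50
python3 - <<'E'
from h import *
go(.5754,.2757,.213,-.02)
E
```

```text
time: 29.68
tool_pos: [0.5141, -0.1111, 0.3814]
tool_rot: [3.141, -0.001, 0.009]
contact_force: [-0.2, -0.0, -2.8]
opening: 0.0497
grip_force: 50.0
yaw now 0.009 grasp [ 0.5141 -0.1111  0.2222] shift [ 0.1619 -0.9656  0.0231] turn 0.009 rows~7
```

```bash
python3 -m jog '[[[0.02,-0.1,0],0.009,1],[[0.06,-0.25,0],0.009,1],[[0.1,-0.4,0],0.009,1],[[0.13,-0.55,0],0.009,1],[[0.15,-0.7,0],0.009,1],[[0.162,-0.83,0],0.009,1],[[0.162,-0.92,0],0.009,1],[[0.162,-0.965,0],0.009,1],[[0.162,-0.965,0],0.009,1],[[0.162,-0.965,0.1],0.009,1],[[0.162,-0.965,0.2],0.009,1],[[0.162,-0.965,0.2],0.009,1]]'
python3 - <<'E'
from h import *
go(.5754,.2757,.107,-.02)
snap('wrist','w8')
print([(np.round(d['position'],3).tolist(),round(d['confidence'],2)) for d in models.pinpoint('cast0','wrist')])
E
```

```text
time: 31.18
tool_pos: [0.5749, 0.2733, 0.2978]
tool_rot: [3.138, 0.007, -0.021]
contact_force: [0.0, 0.2, -2.0]
opening: 0.0497
grip_force: 50.0
yaw now -0.021 grasp [0.5749 0.2733 0.1386] shift [ 0.0011 -0.0059  0.079 ] turn -0.000 rows~1
[([0.572, 0.275, 0.048], 0.78), ([0.642, 0.2, 0.024], 0.75)]
```

```bash
python3 -m jog '[[[0,0,0.04],0,1],[[0,0,0.065],0,1],[[0,0,0.08],0,1],[[0,0,0.085],0,1],[[0,0,0.088],0,1],[[0,0,0.088],0,1]]'
```

```text
time: 32.02
tool_pos: [0.5755, 0.2755, 0.2661]
tool_rot: [-3.142, -0.0, -0.019]
contact_force: [0.1, -1.1, -1.5]
opening: 0.0494
grip_force: 50.0
```

```bash
python3 -m jog '[[[0,0,0.003],0,1],[[0,0,0.005],0,1],[[0,0,0.005],0,1]]'
```

```text
time: 32.4
tool_pos: [0.5755, 0.2755, 0.2649]
tool_rot: [-3.141, -0.001, -0.019]
contact_force: [-0.7, -1.4, 5.0]
opening: 0.0495
grip_force: 50.0
```

```bash
python3 -m jog '[[[0,0,-0.001],0,1],[[0,0,-0.001],0,0.4],[[0,0,-0.001],0,0.3],[[0,0,-0.001],0,0.2],[[0,0,-0.001],0,0.15],[[0,0,-0.05],0,0.15],[[0,0,-0.15],0,0.15],[[0,0,-0.3],0,0],[[0,0,-0.3],0,0],[[0,0,-0.3],0,0]]' 40
python3 - <<'E'
from h import *
go(.448,-.1118,.17,.01)
snap('wrist','w9'); snap('top','t9')
for c in ['top','wrist']:
  print([(np.round(d['position'],3).tolist(),round(d['confidence'],2)) for t in ['cast0','box'] for d in models.pinpoint(t,c)])
E
```

```text
time: 33.65
tool_pos: [0.5752, 0.2754, 0.3835]
tool_rot: [3.141, 0.0, -0.019]
contact_force: [0.9, -1.1, -0.4]
opening: 0.0915
grip_force: 0.0
yaw now -0.019 grasp [0.5752 0.2754 0.2243] shift [-0.2992  0.9739  0.1356] turn -0.009 rows~7
[([0.64, 0.203, 0.017], 0.89), ([0.449, -0.112, 0.015], 0.86), ([0.577, 0.274, 0.018], 0.85), ([0.512, -0.31, 0.001], 0.66)]
[([0.639, 0.201, 0.02], 0.66), ([0.573, 0.275, 0.019], 0.55), ([0.657, 0.2, 0.002], 0.62)]
```

```bash
python3 -m jog '[[[-0.299,0.974,0],-0.009,0],[[-0.299,0.974,0],-0.009,0],[[-0.299,0.974,0],-0.009,0],[[-0.299,0.974,0],-0.009,0],[[-0.299,0.974,0],-0.009,0],[[-0.299,0.974,0],-0.009,0],[[-0.299,0.974,0],-0.009,0],[[-0.299,0.974,0],-0.009,0],[[-0.299,0.974,0.1],-0.009,0],[[-0.299,0.974,0.2],-0.009,0],[[-0.299,0.974,0.2],-0.009,0],[[-0.299,0.974,0.2],-0.009,0]]'
python3 - <<'E'
from h import *
go(.448,-.1118,.096,.01)
E
```

```text
time: 35.45
tool_pos: [0.449, -0.1114, 0.305]
tool_rot: [3.141, -0.001, 0.01]
contact_force: [0.2, -1.3, 0.3]
opening: 0.0916
grip_force: 0.0
yaw now 0.010 grasp [ 0.449  -0.1114  0.1458] shift [-0.0026  0.0011  0.1245] turn -0.000 rows~1
```

```bash
python3 -m jog '[[[0,0,0.05],0,0],[[0,0,0.1],0,0],[[0,0,0.124],0,0],[[0,0,0.124],0,0.35],[[0,0,0.124],0,0.35],[[0,0,0.124],0,0.35],[[0,-0.01,0.124],0,0.35],[[0,-0.02,0.124],0,0.35],[[0,-0.03,0.124],0,0.35],[[0,-0.035,0.124],0,0.35],[[0,-0.045,0.124],0,0.35],[[0,-0.05,0.124],0,0.35]]' 60;  python3 -m jog '[[[0,-0.006,0],0,0.35],[[0,-0.01,0],0,0.35],[[0,-0.01,0],0,0.35]]'
```

```text
time: 36.95
tool_pos: [0.4494, -0.0952, 0.2574]
tool_rot: [3.131, -0.006, 0.011]
contact_force: [-7.8, -24.3, 21.2]
opening: 0.06
grip_force: 13.2
time: 37.33
tool_pos: [0.4499, -0.0916, 0.2581]
tool_rot: [3.13, -0.009, 0.011]
contact_force: [-6.6, -25.2, 24.5]
opening: 0.0599
grip_force: 14.3
```

```bash
python3 -m jog '[[[0,0.02,0],0,0.35],[[0,0.04,0],0,0.35],[[0,0.06,0],0,0.35],[[0,0.08,0],0,0.35],[[0,0.09,0],0,0.35],[[0,0.1,0],0,0.35],[[0,0.11,0],0,0.35],[[0,0.118,0],0,0.35],[[0,0.123,0],0,0.35],[[0,0.123,0],0,0.35]]'; python3 -m jog '[[[0,-0.03,0],0,0.35],[[0,-0.062,0],0,0.35],[[0,-0.062,0],0,0.35],[[0,-0.062,0],0,1],[[0,-0.062,0],0,1],[[0,-0.062,0],0,1],[[0,-0.062,0],0,1],[[0,-0.062,0],0,1]]' 45; python3 -m jog '[[[0,0,-0.01],0,1],[[0,0,-0.02],0,1],[[0,0,-0.03],0,1],[[0,0,-0.04],0,1],[[0,0,-0.04],0,1]]' 50
```

```text
time: 38.58
tool_pos: [0.448, -0.1338, 0.2549]
tool_rot: [-3.134, 0.002, 0.008]
contact_force: [0.1, 21.1, 15.9]
opening: 0.0598
grip_force: 10.9
time: 39.58
tool_pos: [0.4482, -0.1122, 0.2542]
tool_rot: [-3.142, 0.0, 0.009]
contact_force: [-0.5, -0.0, -2.0]
opening: 0.0495
grip_force: 44.9
time: 40.2
tool_pos: [0.4484, -0.1122, 0.2707]
tool_rot: [3.141, -0.001, 0.009]
contact_force: [1.1, 0.1, -1.6]
opening: 0.0496
grip_force: 49.9
```

Free. Lift and carry it to the last place.

```bash
python3 -m jog '[[[0,0,-0.06],0,1],[[0,0,-0.12],0,1],[[0,0,-0.18],0,1],[[0,0,-0.24],0,1],[[0,0,-0.27],0,1],[[0,0,-0.27],0,1]]' 50
python3 - <<'E'
from h import *
go(.5726,.1317,.145,-.02)
E
```

```text
time: 40.95
tool_pos: [0.4483, -0.1121, 0.3786]
tool_rot: [3.141, -0.001, 0.009]
contact_force: [-0.3, 0.9, -1.7]
opening: 0.0497
grip_force: 49.9
yaw now 0.009 grasp [ 0.4483 -0.1121  0.2194] shift [ 0.3161 -0.6068  0.186 ] turn 0.009 rows~5
```

```bash
python3 -m jog '[[[0.04,-0.08,0],0.009,1],[[0.11,-0.2,0],0.009,1],[[0.18,-0.33,0],0.009,1],[[0.25,-0.46,0],0.009,1],[[0.3,-0.56,0],0.009,1],[[0.316,-0.607,0],0.009,1],[[0.316,-0.607,0],0.009,1],[[0.316,-0.607,0.1],0.009,1],[[0.316,-0.607,0.186],0.009,1],[[0.316,-0.607,0.186],0.009,1],[[0.316,-0.607,0.186],0.009,1]]'
python3 - <<'E'
from h import *
go(.5726,.1317,.104,-.02)
snap('wrist','w10')
print([(np.round(d['position'],3).tolist(),round(d['confidence'],2)) for d in models.pinpoint('cast0','wrist')])
E
```

```text
time: 42.32
tool_pos: [0.5729, 0.1309, 0.3053]
tool_rot: [3.142, -0.002, -0.02]
contact_force: [-0.3, -0.6, -2.1]
opening: 0.0497
grip_force: 49.9
yaw now -0.020 grasp [0.5729 0.1309 0.1461] shift [-0.0008 -0.002   0.1051] turn -0.000 rows~1
[([0.58, 0.136, 0.062], 0.83), ([0.642, 0.201, 0.02], 0.62)]
```

```bash
python3 -m jog '[[[0,-0.002,0.05],0,1],[[0,-0.002,0.08],0,1],[[0,-0.002,0.095],0,1],[[0,-0.002,0.1],0,1],[[0,-0.002,0.102],0,1],[[0,-0.002,0.102],0,1]]';  python3 -m jog '[[[0,0,0.002],0,1],[[0,0,0.002],0,1]]'
```

```text
time: 43.18
tool_pos: [0.5727, 0.1326, 0.2635]
tool_rot: [3.142, -0.001, -0.019]
contact_force: [-0.0, 0.6, -1.5]
opening: 0.0493
grip_force: 49.9
time: 43.42
tool_pos: [0.5726, 0.1326, 0.2624]
tool_rot: [3.142, -0.0, -0.019]
contact_force: [-0.6, 0.0, -2.6]
opening: 0.0499
grip_force: 49.9
```

```bash
python3 -m jog '[[[0,0,0.002],0,1],[[0,0,0.003],0,1],[[0,0,0.003],0,1],[[0,0,0.003],0,1]]'
```

```text
time: 43.92
tool_pos: [0.5726, 0.1326, 0.2622]
tool_rot: [3.142, -0.001, -0.019]
contact_force: [-1.9, -0.2, 5.5]
opening: 0.0498
grip_force: 49.9
```

```bash
python3 -m jog '[[[0,0,-0.001],0,1],[[0,0,-0.001],0,0.4],[[0,0,-0.001],0,0.3],[[0,0,-0.001],0,0.2],[[0,0,-0.001],0,0.15],[[0,0,-0.05],0,0.15],[[0,0,-0.15],0,0.15],[[0,0,-0.3],0,0],[[0,0,-0.3],0,0.5],[[0,0,-0.3],0,1]]' 40
python3 - <<'E'
from h import *
go(.43,.207,.17,-.02)
E
```

```text
time: 45.18
tool_pos: [0.5723, 0.1326, 0.3807]
tool_rot: [3.141, 0.0, -0.019]
contact_force: [-0.2, -0.2, -0.2]
opening: 0.0725
grip_force: 0.0
yaw now -0.019 grasp [0.5723 0.1326 0.2215] shift [-0.3592 -0.1792  0.1288] turn 0.000 rows~3
```

```bash
python3 -m jog '[[[-0.36,-0.179,0],0,1],[[-0.36,-0.179,0],0,1],[[-0.36,-0.179,0],0,1],[[-0.36,-0.179,0],0,1],[[-0.36,-0.179,0.1],0,1],[[-0.36,-0.179,0.13],0,1],[[-0.36,-0.179,0.13],0,1]]'
python3 - <<'E'
from h import *
snap('wrist','w11'); snap('top','t11')
for c in ['top','wrist']:
  print([(t,np.round(d['position'],3).tolist(),round(d['confidence'],2)) for t in ['cast0','box','tray_handle'] for d in models.pinpoint(t,c)])
im=cv2.imread('pics/t11.png');w=cv2.imread('pics/w11.png')
cv2.imwrite('pics/v11.png',cv2.resize(np.hstack([im[100:330,90:500],w[:230,115:525]]),(800,224)))
s=observe();print(s['tool_pos'])
E
```

```text
time: 46.05
tool_pos: [0.4304, 0.2066, 0.3281]
tool_rot: [3.141, 0.003, -0.02]
contact_force: [0.9, 0.6, -0.8]
opening: 0.0031
grip_force: 0.0
[('cast0', [0.642, 0.202, 0.02], 0.92), ('cast0', [0.573, 0.131, 0.016], 0.89), ('cast0', [0.577, 0.277, 0.02], 0.78), ('cast0', [0.602, 0.206, 0.019], 0.65), ('box', [0.513, -0.309, 0.002], 0.87), ('tray_handle', [0.478, 0.208, 0.063], 0.88), ('tray_handle', [0.748, -0.056, -0.004], 0.43)]
[('tray_handle', [0.48, 0.211, 0.064], 0.56)]
[0.43006841 0.20694823 0.32961728]
```

View pics/v11.png

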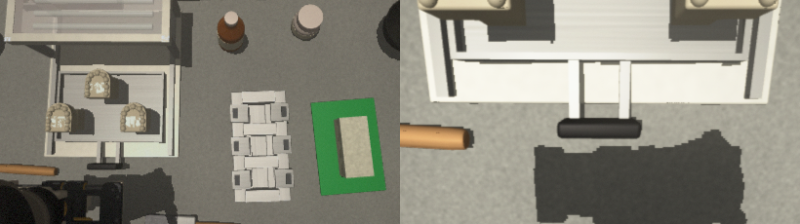

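All three casts stand on the tray, the wells are empty and the box is on the mat. The handle is at about (.479,.209). I'll push the tray home with closed fingers.

```bash
python3 -m jog '[[[0,-0.005,0.1],0,1],[[0,-0.005,0.2],0,1],[[0,-0.005,0.28],0,1],[[0,-0.005,0.285],0,1],[[0,-0.005,0.285],0,1],[[0.03,-0.005,0.285],0,1],[[0.05,-0.005,0.285],0,1],[[0.06,-0.005,0.285],0,1],[[0.07,-0.005,0.285],0,1],[[0.08,-0.005,0.285],0,1]]'
```

```text
time: 47.7
tool_pos: [0.462, 0.2083, 0.215]
tool_rot: [3.141, 0.001, -0.019]
contact_force: [-3.9, 0.4, 2.3]
opening: 0.0003
grip_force: 1.6
```

```bash
python3 -m jog '[[[0.01,0,0],0,1],[[0.025,0,0],0,1],[[0.045,0,0],0,1],[[0.065,0,0],0,1],[[0.085,0,0],0,1],[[0.105,0,0],0,1],[[0.125,0,0],0,1],[[0.145,0,0],0,1],[[0.165,0,0],0,1],[[0.185,0,0],0,1],[[0.2,0,0],0,1],[[0.21,0,0],0,1]]'
```

```text
time: 49.2
tool_pos: [0.5464, 0.2068, 0.2151]
tool_rot: [-3.141, -0.0, -0.019]
contact_force: [-3.6, -1.1, -0.4]
opening: 0.0
grip_force: 1.6
```

```bash
python3 -m jog '[[[0.01,0,0],0,1],[[0.025,0,0],0,1],[[0.04,0,0],0,1],[[0.055,0,0],0,1],[[0.07,0,0],0,1],[[0.08,0,0],0,1],[[0.09,0,0],0,1],[[0.095,0,0],0,1],[[0.1,0,0],0,1]]'
```

```text
time: 50.32
tool_pos: [0.5861, 0.2059, 0.2152]
tool_rot: [3.141, -0.0, -0.019]
contact_force: [-2.2, -1.6, 0.9]
opening: 0.0003
grip_force: 1.6
```

```bash
python3 -m jog '[[[0.008,0,0],0,1],[[0.016,0,0],0,1],[[0.022,0,0],0,1],[[0.022,0,0],0,1]]'; python3 -m jog '[[[0.005,0,0],0,1],[[0.01,0,0],0,1],[[0.015,0,0],0,1],[[0.015,0,0],0,1]]'
```

```text
time: 50.82
tool_pos: [0.5941, 0.2058, 0.2151]
tool_rot: [3.141, 0.003, -0.019]
contact_force: [-8.0, -2.0, 4.0]
opening: 0.0007
grip_force: 4.1
time: 51.32
tool_pos: [0.5963, 0.206, 0.2151]
tool_rot: [3.139, 0.016, -0.019]
contact_force: [-29.2, -4.2, 19.4]
opening: 0.0007
grip_force: 15.0
```

Force rose to 29 N against the stop after about 135 mm of travel. Backing off to check.

```bash
python3 -m jog '[[[-0.03,0,0],0,1],[[-0.1,0,0],0,1],[[-0.25,0,0],0,1],[[-0.35,0,-0.1],0,1],[[-0.4,0,-0.3],0,1],[[-0.4,0,-0.4],0,1],[[-0.4,0,-0.4],0,1],[[-0.4,0,-0.4],0,1]]'
python3 - <<'E'
from h import *
snap('top','t12'); snap('scene','s12')
for c in ['top','scene']:
  print([(t,np.round(d['position'],3).tolist(),round(d['confidence'],2)) for t in ['cast0','box','tray_handle','dryer','tray_in','bottle'] for d in models.pinpoint(t,c)])
a=cv2.imread('pics/t12.png');b=cv2.imread('pics/s12.png')
cv2.imwrite('pics/v12.png',np.hstack([cv2.resize(a[50:320,80:500],(420,270)),cv2.resize(b[120:390,220:500],(280,270))]))
print(observe()['contact_force'])
E
```

```text
time: 52.32
tool_pos: [0.4409, 0.2088, 0.375]
tool_rot: [-3.141, -0.002, -0.019]
contact_force: [0.3, 1.5, -0.2]
opening: 0.0005
grip_force: 0.0
[('cast0', [0.705, 0.128, 0.019], 0.81), ('cast0', [0.707, 0.274, 0.019], 0.61), ('cast0', [0.516, -0.108, 0.0], 0.52), ('box', [0.516, -0.312, -0.0], 0.77), ('tray_handle', [0.609, 0.201, 0.062], 0.93), ('dryer', [0.512, -0.311, 0.001], 0.74), ('dryer', [0.66, 0.196, -0.0], 0.72), ('tray_in', [0.738, 0.204, 0.019], 0.64), ('bottle', [0.748, -0.056, 0.0], 0.59)]
[('cast0', [0.771, 0.204, 0.021], 0.69), ('box', [0.512, -0.307, 0.004], 0.75), ('tray_handle', [0.61, 0.201, 0.067], 0.63), ('bottle', [0.754, -0.052, -0.0], 0.82)]
[0.35092425 0.33544054 0.30503607]
```

View pics/v12.png

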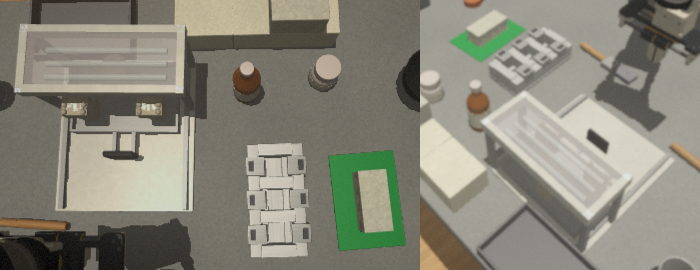

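The tray moved about 130 mm, and the casts, box and bottle all stand. I'll push once more gently at a different height to confirm that it was the stop.

```bash
python3 -m jog '[[[0,0,0.1],0,1],[[0.05,0,0.2],0,1],[[0.15,0,0.36],0,1],[[0.25,0,0.38],0,1],[[0.33,0,0.38],0,1],[[0.36,0,0.38],0,1],[[0.375,0,0.38],0,1],[[0.38,0,0.38],0,1],[[0.385,0,0.38],0,1],[[0.385,0,0.38],0,1]]'; python3 -m jog '[[[0.005,0,0],0,1],[[0.01,0,0],0,1],[[0.01,0,0],0,1]]'; python3 -c "
from h import *
s=observe();print(s['tool_pos'],s['contact_force'],s['torque'])"
```

```text
time: 54.28
tool_pos: [0.5939, 0.206, 0.2233]
tool_rot: [3.141, 0.002, -0.019]
contact_force: [-4.7, 0.2, 3.5]
opening: 0.0002
grip_force: 2.2
time: 54.65
tool_pos: [0.5955, 0.2061, 0.2229]
tool_rot: [3.14, 0.011, -0.019]
contact_force: [-19.1, -0.2, 11.7]
opening: 0.0
grip_force: 9.3
[0.59547189 0.206107   0.22294766] [-19.09686171  -0.15743248  11.7399021 ] [-0.02932312  2.91223532 -0.10241709]
```

The moment arm is 0.15 m, so the load is at the fingertips on the handle. It holds 19 N at the same place, which makes it the stop. I'll retreat and hand in.

```bash
python3 -m jog '[[[-0.03,0,0],0,1],[[-0.1,0,0],0,1],[[-0.25,0,0],0,1],[[-0.35,0,-0.1],0,1],[[-0.4,0,-0.3],0,1],[[-0.4,0,-0.4],0,1],[[-0.4,0,-0.4],0,1],[[-0.4,0,-0.4],0,1]]'
python3 - <<'E'
from h import *
snap('top','t13'); snap('scene','s13')
for c in ['top','scene']:
  print([(t,np.round(d['position'],3).tolist(),round(d['confidence'],2)) for t in ['cast0','box','tray_handle','bottle'] for d in models.pinpoint(t,c)])
r=[d for d in models.pinpoint('box','top')][:1]
if r and np.hypot(r[0]['position'][0]-.511,r[0]['position'][1]+.306)<.015: print(robot.hand_in())
E
```

```text
time: 55.65
tool_pos: [0.4385, 0.2087, 0.3827]
tool_rot: [3.142, -0.001, -0.019]
contact_force: [0.5, -0.2, -0.1]
opening: 0.0005
grip_force: 0.0
[('cast0', [0.707, 0.13, 0.018], 0.58), ('cast0', [0.707, 0.274, 0.019], 0.55), ('box', [0.512, -0.31, 0.001], 0.81), ('tray_handle', [0.61, 0.204, 0.064], 0.97), ('bottle', [0.748, -0.057, -0.004], 0.9)]
[('cast0', [0.582, -0.111, 0.011], 0.31), ('box', [0.514, -0.308, 0.003], 0.59), ('tray_handle', [0.612, 0.201, 0.066], 0.79), ('bottle', [0.751, -0.055, -0.003], 0.73), ('bottle', [0.516, -0.108, 0.001], 0.31)]
the job is handed in; nothing more can be done
None
```

The job is handed in: the box lies flat on the mat, all three casts were rocked free and put on the tray, the tray is home against its stop, and the bottle is still standing; the call returned no verdict, and the third cast, under the canopy, didn't show in the last pictures but stood in the one taken after the first push.

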